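# Clip a chamber slide into the slide holder

### The job

Clip the chamber slide into the grey slide holder: with the slide in the gripper, use its long edge to draw back the sprung curved arm by its red post, and set the slide flat on the plate with its yellow label end towards the end stop. Slide it along the fixed rail until you feel its end press in the end stop's black buffer, then let go so that the arm clamps it there, still touching the buffer, flush and square against the rail. It is glass, so use only light forces, and leave the things around it where they are.

Things in the scene. Friction and masses are not known exactly. Their poses are not given: they have to be found in the camera images.
- chamber_slide: Chamber slide lying flat, 50 g: glass base 76 x 26 x 5 mm (x, y, z), on it a white box of wells, 40 x 22 mm, x from -36 to +4 mm, 5 to 25 mm above the underside, its sides of grippy ribbed silicone; the bare +x end has a yellow label. Origin: centre of the underside. Grip it across the box's 22 mm, fingertips at least 8 mm above the underside to clear the holder's rail.
- slide_end (a point): Middle of the label end face of the chamber slide, 38 mm from its origin along x and 2.5 mm above the underside.
- holder: Grey slide holder, fixed: plate x -52 to +106, y -48 to +32 mm, its top (the stage for the slide) 18 mm above the origin, which lies on the worktop. x points to the end stop, y to the rail, z up; the slide's x goes along the holder's x. The clamped slide's middle is at y = 0 and at x = -4 to +15 mm, as the buffer is set.
- rail: Fixed aluminium rail of the holder, 78 x 8 mm, rising 5 mm above the stage. Origin: at stage height on the middle of the face that the slide's long +y edge goes against; axes as the holder's. The face is at holder y = +13 mm and runs from holder x = -44 to +34 mm.
- end_stop: End stop: aluminium block 12 x 22 x 11 mm. Origin: on the stage, middle of the face towards the slide, at holder x = 64 mm. A screw through it carries a black rubber buffer, 12 mm wide, 7 mm high, whose face is set anywhere at holder x = 34 to 52 mm and is not measured: find it by feel. The buffer gives 1.5 mm on a weak spring (under 1 N), then is firm.
- clip_arm (a joint): Angle of the sprung curved arm, 0 at rest, growing to 0.55 rad as its post is pushed away from the rail (holder -y); pin at holder (84, -22) mm. At rest 17 mm are free between post and rail. About 0.16 when it clamps the 26 mm slide, 0.23 with the slide 4 mm clear of the rail. Push at the post 3.3 to 6 N; it is slippery. Its steel bar stays within 8 mm of the stage, at holder x over 20 mm.
- red_post (a point): Middle of the upright red post at the end of the curved arm, 8 mm thick, from 1 to 22 mm above the stage; at rest at holder (28, -8) mm. The slide's edge can push against it while the slide is held above the rail, and slide down along it.
- petri_a: Bystander: lidded petri dish, 62 mm wide, 12 mm high. Origin: centre of the underside.
- slide_box: Bystander: green plastic box, 36 x 91 x 32 mm. Origin: centre of the underside.
- beaker_50: Bystander: small empty clear beaker, standing, 48 mm wide, 58 mm high. Origin: centre of the underside.
Mind the look-alikes: they are no part of the job. There is more than one size of the chamber_slide; the job needs the largest.

How it is judged:
By the outcome, as a careful person would: the job done as asked, in the order asked, and still so for the second after the job is handed in, with the robot touching nothing.
It also fails if it takes over 45 s, if anything falls off the work surface, if the arm or the gripper's body presses on something with over 40 N, if the wrist force passes 120 N, or if a joint passes its speed limit or range.

### The arm

A 7-joint arm with a two-finger parallel gripper is mounted at the origin on a cart in front of the work surface, level with it; the furniture and walls round the work are solid. World frame = base frame: x ahead of the robot, y to its left, z up, the work surface at z = 0. Lengths are in m, angles in rad, forces in N, time in s.
With the tool pointing down it reaches from about 0.425 to 0.875 m from the base axis. Payload 9.9 kg.
Tool frame: the origin (TCP) lies between the finger pads; the fingertips stand 22 mm ahead of it and the grasp point (between the pads) lies 3 mm ahead of it; z points along the fingers, y is the line along which they close (so a half turn about z gives the same grasp; the last joint's range is limited). The gripper opens to 85 mm and grips with 20 to 120 N. Pads are 22 mm wide; open, the fingers measure 114 mm over their backs; the gripper's body (76 mm by 85 mm) begins 54 mm behind the grasp point. The pads swing forward as they close: fully open they stand 13 mm farther back than shut.
Start: joints at [1.082, 0.576, 0.025, 1.437, -0.015, 1.129, -0.057], TCP at [0.266, -0.62, 0.232] pointing down, gripper open.
Joint ranges: [-2.76, 2.76], [-0.34, 2.15], [-1.52, 1.57], [0.19, 2.46], [-1.09, 4.23], [0.17, 1.99], [-2.82, 2.82]. Speed limits (rad/s): [2.22, 2.22, 3.01, 3.01, 3.14, 3.14, 3.14].

### API

Orientations are given as a unit quaternion [w, x, y, z].
In Python, from plant import sensors, vision, ticket, finder gives the robot as it stands.
- The arm moves only by the tool arm_command, never from a script. Its argument "deltas" is text: rows parted by semicolons, each of 4 numbers parted by spaces: the shift along the world's x, y, z in units of 50 mm (1.0 is 50 mm), then the turn about the world's z in degrees. A call has 1 to 8 rows; each row shifts and turns the commanded pose from where the row before left it; what a row does not reach is not made up. A row lasts 1/10 s, in which the tool goes at most 50 mm and 8.59 degrees, less where a joint would pass 70% of its speed; a pose out of reach is approached as far as the arm can. A call is refused whole if a number of a shift passes 1 or a number of a turn 8.59, either way. A call with a gripper value outside its range is refused whole. "jaw" is the opening, from 0 (shut) to 1 (fully open), set as the call begins (left out, the last holds). The fingers move at their own pace and stop on an object; "newtons" is the grip in N (left out, the last holds). Time passes only in rows, so rows that do not move let the fingers close. It gives the time, the measured TCP pose, the force, the opening and the grip force at its end, in the units of the state.
- sensors.observe(): the state, without advancing time (a new reading comes with each control period).
- vision.capture(name): name is "scene" or "side" or "wrist"; returns (picture, depth): 400x640x3 uint8, blue, green, red; 400x640 float32, m along the optical axis (not along the pixel's ray), 0 where there is no reading.
- vision.camera_params(name): a dict with "K" (3x3 intrinsics, pixels), "rvec" (rotation vector, rad) and "tvec" (3), from world to camera coordinates, as OpenCV has them; the wrist camera has in their place "tool_from_camera" (4x4, takes a point from camera to tool coordinates, whose origin is the TCP and whose axes are the flange's). Camera axes: x right, y down, z forward; pixel columns grow to the right and rows downward; lengths in m; the calibration is good to about 2 mm. The wrist camera is an equidistant fisheye: a pixel r from the principal point sees the ray r / f radians off the axis. A picture is of the moment at which its call begins: read the wrist's pose just before it. camera_params takes no time and is no camera call.
- ticket.close_job(): hands the job in; it is judged then, once.
Trained networks look in the newest picture that a camera, given by its name, has taken for a name from the list of things; names that differ only in an ending like _2 or _b are one class to them, and where a whole thing is asked for, a point or a joint stands for the part that bears it (a point fixed in the world has none). Each returns a list of dicts, best first, with "confidence" (0 to 1); they miss things now and then, are a little off and sometimes report something else, mostly with a low value. They report only what shows in the picture. A call takes as long as a camera call. They do not tell look-alikes from the thing itself.
- finder.cut_out(thing, camera): "mask" (400x640 bool, what is visible of it) and "centre" ([column, row] in pixels, amid what is visible of it).
- finder.pinpoint(thing, camera): "centre" ([column, row] in pixels: a listed point, or the origin of a listed thing).
The state is a dict: "t": time; "joint_pos": joint angles; "dq": joint speeds; "joint_torque": joint torques, N m; "tcp_pos": TCP position; "tcp_rot": TCP orientation; "force": force on the tool from outside, world axes, zero at the start; "wrist_torque": the same for the moment, N m; "grip_width": finger opening in m; "grip_force": force on a finger pad.
Only numpy, scipy, OpenCV 4.12 (cv2) and the standard library are available. Lean on these libraries where they do the work, as an engineer would, in place of code of your own. Each camera call takes 0.05 s, during which the arm holds its last target. There are 200 camera calls.

## Working session

There is one attempt and no reset: what is moved stays moved. The work goes in short steps, Python scripts to look and compute and a tool call to move; the robot and the scene stay as the last step left them, time stands still between calls to the robot, and variables do not carry over. Pictures are saved under pics/ and viewed, at most 10 in all, crops included, and the job is handed in when it is done.

Besides the shell and the picture viewer there is one more tool, called after "Request:" as name(argument=value, ...) on one line, values as JSON. arm_command: Moves the arm, as the interface text tells. Its arguments: {"type":"object","properties":{"deltas":{"type":"string"},"jaw":{"type":"number"},"newtons":{"type":"number"}},"required":["deltas"]}

```bash
mkdir -p pics; ls; cat > h.py <<'E'
import numpy as np, cv2
from plant import sensors, vision, ticket, finder
from scipy.spatial.transform import Rotation as R
def cam(n):
    p=vision.camera_params(n); return np.array(p["K"]),cv2.Rodrigues(np.array(p["rvec"],float))[0],np.array(p["tvec"],float).ravel()
def cloud(n,d):
    K,Rm,t=cam(n); v,u=np.mgrid[:400,:640]
    P=np.stack([(u-K[0,2])/K[0,0]*d,(v-K[1,2])/K[1,1]*d,d],-1)
    return (P-t)@Rm   # world
def onz(n,px,z):
    K,Rm,t=cam(n); r=Rm.T@np.linalg.solve(K,[px[0],px[1],1]); c=-Rm.T@t
    return c+r*(z-c[2])/r[2]
def proj(n,P):
    K,Rm,t=cam(n); q=np.asarray(P)@Rm.T+t; q=q@K.T; return q[...,:2]/q[...,2:]
E
python3 - <<'E'
from h import *
for n in("scene","side"):
    im,d=vision.capture(n); cv2.imwrite(f"pics/{n}0.png",im); np.save(n+"0.npy",d)
    for th in ("chamber_slide","holder","end_stop","rail","petri_a","slide_box","beaker_50"):
        W=cloud(n,d)
        for o in finder.cut_out(th,n):
            m=o["mask"]&(d>0); print(n,th,round(o["confidence"],2),np.round(o["centre"]),np.round(np.median(W[m],0),3) if m.any() else None,m.sum())
    for th in("red_post","slide_end","rail","holder","end_stop","chamber_slide"):
        for o in finder.pinpoint(th,n): print(n,"pt",th,round(o["confidence"],2),np.round(o["centre"],1))
s=sensors.observe();print(s)
E
```

```text
pics
scene chamber_slide 0.75 [319. 205.] [0.558 0.082 0.018] 1773
scene chamber_slide 0.74 [304. 261.] [0.477 0.234 0.011] 527
scene chamber_slide 0.57 [272. 181.] [0.709 0.093 0.006] 188
scene chamber_slide 0.45 [331. 169.] [ 0.64  -0.045  0.008] 104
scene holder 0.9 [320. 204.] [0.557 0.082 0.018] 1785
scene end_stop 0.52 [306. 192.] [0.607 0.083 0.026] 83
scene end_stop 0.33 [300. 259.] [0.477 0.234 0.014] 484
scene rail 0.56 [331. 215.] [0.519 0.098 0.023] 54
scene rail 0.53 [302. 259.] [0.477 0.234 0.011] 537
scene petri_a 0.78 [381. 235.] [0.397 0.078 0.013] 552
scene slide_box 0.79 [212. 224.] [0.681 0.297 0.031] 773
scene slide_box 0.31 [379. 235.] [0.395 0.079 0.013] 537
scene beaker_50 0.6 [251. 226.] [0.603 0.252 0.038] 634
scene pt red_post 0.57 [327.3 210.1]
scene pt red_post 0.49 [323.  195.3]
scene pt slide_end 0.84 [281.4 254.7]
scene pt slide_end 0.59 [266.5 187.9]
scene pt slide_end 0.42 [318.7 173.8]
scene pt rail 0.62 [325.6 209.9]
scene pt rail 0.33 [280.7 257.8]
scene pt holder 0.6 [326.4 213.5]
scene pt end_stop 0.65 [308.9 196.5]
scene pt chamber_slide 0.85 [
[... 906 characters left out ...]
t_pos': array([ 1.08218452,  0.57570689,  0.02489358,  1.43710282, -0.01501666,
        1.12901054, -0.05652022]), 'dq': array([ 0.00121383,  0.00020626,  0.00082746, -0.00028688,  0.00016943,
       -0.00066585, -0.00060776]), 'joint_torque': array([ 8.34124876e-04, -7.65485001e+01,  2.24917442e+00, -2.86288941e+01,
        1.53996621e-02,  2.88197072e-03,  5.82204493e-06]), 'tcp_pos': array([ 0.26585854, -0.62043556,  0.23218305]), 'tcp_rot': array([-2.35336833e-05,  9.79588159e-01,  2.01015022e-01,  5.53923885e-06]), 'force': array([-1.00487047,  0.41857798, -0.11869584]), 'wrist_torque': array([-0.03179784, -0.00109648,  0.02222083]), 'grip_force': 0.0, 'grip_width': 0.08517344480398528}
```

```bash
python3 - <<'E'
from h import *
a=cv2.imread("pics/scene0.png")[145:295,190:440];b=cv2.imread("pics/side0.png")[130:320,190:440]
a=cv2.resize(a,(0,0),fx=3.1,fy=3.1,interpolation=2)[:,:780];cv2.imwrite("pics/c1.png",a)
b=cv2.resize(b,(0,0),fx=3.1,fy=3.1,interpolation=2);cv2.imwrite("pics/c2.png",b)
E
```

```text
(no output)
```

View pics/c1.png

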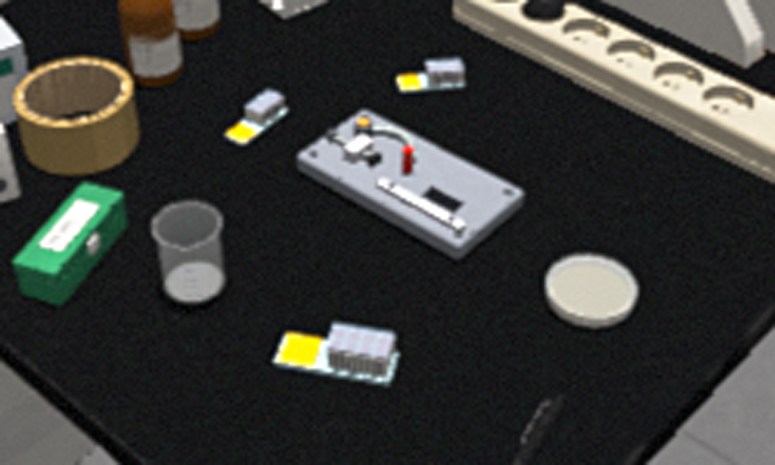

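View pics/c2.png

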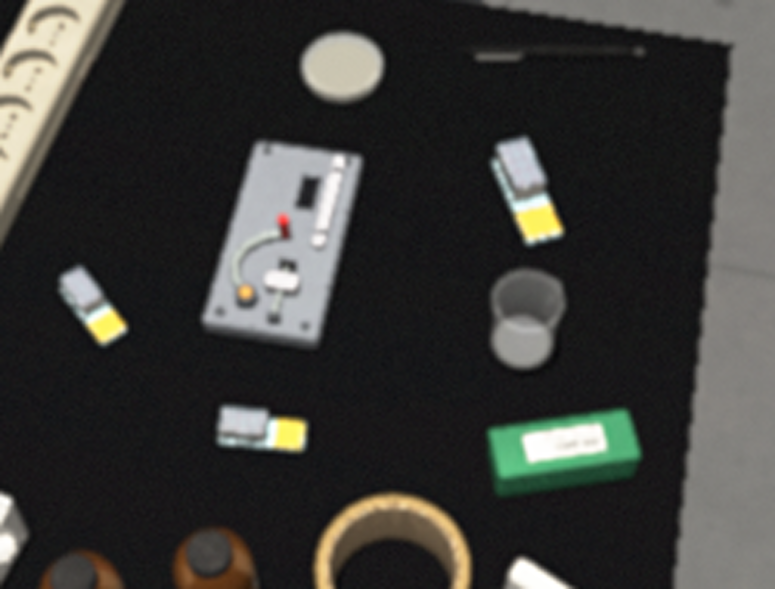

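Three candidates in the scene picture: slides at (300,258), (272,184) and (331,170). The first is clearly the longest in both views (the side camera has it at (360,191)), so it is the one. The holder's rail faces the +y side and its end stop points to +x. Next I fit the poses.

```bash
python3 - <<'E'
from h import *
for n in("scene","side"):
    im=cv2.imread(f"pics/{n}0.png").astype(int); d=np.load(n+"0.npy"); W=cloud(n,d)
    B,G,Rr=im[...,0],im[...,1],im[...,2]
    K,Rm,t=cam(n); print(n,"cam at",np.round(-Rm.T@t,3),"f",K[0,0])
    near=(abs(W[...,0]-.48)<.09)&(abs(W[...,1]-.234)<.08)&(d>0)
    # slide
    lab=near&(Rr>150)&(G>130)&(B<100)
    v,u=np.nonzero(lab); L=onz(n,(u.mean(),v.mean()),.005)
    fg=near&((B+G+Rr)>200)
    top=fg&(W[...,2]>.021); 
    v,u=np.nonzero(fg); 
    P=W[top]; 
    print(" label",L.round(4),lab.sum()," boxtop z",np.median(P[:,2]).round(4),P[:,:2].mean(0).round(4),top.sum(), "rect",cv2.minAreaRect((P[:,:2]*1000).astype(np.float32)))
    Q=W[fg&(W[...,2]<.012)]; print(" base rect",cv2.minAreaRect((Q[:,:2]*1000).astype(np.float32)))
    # holder plate
    h=(abs(W[...,0]-.565)<.14)&(abs(W[...,1]-.08)<.10)&(d>0)&(B+G+Rr>200)&(W[...,2]>.008)&(W[...,2]<.03)
    _,lb,st,_=cv2.connectedComponentsWithStats(h.astype(np.uint8)); i=1+st[1:,4].argmax(); h=lb==i
    pl=h&(W[...,2]<.021)&(W[...,2]>.014)
    v,u=np.nonzero(pl)
    pts=np.array([onz(n,p,.018) for p in zip(u,v)])[:,:2]
    print(" holder z",np.median(W[pl][:,2]).round(4),"rect",cv2.minAreaRect((pts*1000).astype(np.float32)))
    red=(Rr>120)&(G<70)&(B<70)&(abs(W[...,0]-.56)<.1)&(abs(W[...,1]-.08)<.1)
    v,u=np.nonzero(red); print(" red",red.sum(),onz(n,(u.mean(),v.mean()),.030).round(4))
E
```

```text
scene cam at [0.096 0.621 0.612] f 402.32875869631783
 label [0.5092 0.2425 0.005 ] 98  boxtop z 0.0253 [0.4719 0.2266] 192 rect ((472.99310302734375, 225.24179077148438), (40.26469421386719, 24.49152946472168), 28.584043502807617)
 base rect ((540.5531005859375, 214.0526123046875), (148.2668914794922, 124.7599868774414), 33.05010223388672)
 holder z 0.0183 rect ((564.8800048828125, 74.22915649414062), (159.8442840576172, 82.69056701660156), 1.9081001281738281)
 red 6 [0.5718 0.0641 0.03  ]
side cam at [1.114 0.265 0.88 ] f 471.81597773145177
 label [0.5097 0.2462 0.005 ] 56  boxtop z 0.023 [0.4767 0.2251] 123 rect ((475.5635681152344, 224.6026611328125), (41.89252853393555, 20.86747169494629), 28.30756378173828)
 base rect ((499.1285705566406, 234.73887634277344), (140.88653564453125, 50.314571380615234), 11.206098556518555)
 holder z 0.0161 rect ((572.0252075195312, 72.66541290283203), (158.35243225097656, 79.55844116210938), 1.7249473333358765)
 red 2 [0.5675 0.0707 0.03  ]
```

```bash
python3 - <<'E'
from h import *
for n in("scene","side"):
    d=np.load(n+"0.npy"); W=cloud(n,d); m=(d>0)&(W[...,2]>.08)&(W[...,0]>.1)&(W[...,0]<.9)&(abs(W[...,1])<.8)
    P=W[m]; 
    H,xe,ye=np.histogram2d(P[:,0],P[:,1],bins=[np.arange(.1,.95,.1),np.arange(-.8,.81,.1)])
    for i,j in np.argwhere(H>5):
        q=P[(P[:,0]>=xe[i])&(P[:,0]<xe[i+1])&(P[:,1]>=ye[j])&(P[:,1]<ye[j+1])]; print(n,round(xe[i],1),round(ye[j],1),int(H[i,j]),q[:,2].max().round(2))
print(vision.camera_params("wrist"))
E
```

```text
scene 0.2 -0.7 397 0.38
scene 0.2 -0.6 1188 0.38
scene 0.3 -0.7 35 0.37
scene 0.3 0.6 1742 0.24
scene 0.4 -0.7 180 0.14
scene 0.4 -0.6 401 0.14
scene 0.4 -0.5 175 0.16
scene 0.4 -0.4 961 0.16
scene 0.4 -0.3 818 0.16
scene 0.4 0.6 5296 0.24
scene 0.5 -0.8 885 0.2
scene 0.5 -0.7 311 0.18
scene 0.5 -0.6 690 0.18
scene 0.5 -0.5 709 0.18
scene 0.5 -0.4 611 0.16
scene 0.5 -0.3 1429 0.16
scene 0.5 0.6 1704 0.24
scene 0.6 -0.8 556 0.2
scene 0.6 -0.7 218 0.19
scene 0.6 -0.6 415 0.19
scene 0.6 -0.5 1761 0.34
scene 0.6 -0.4 1688 0.36
scene 0.6 -0.3 1691 0.37
scene 0.6 -0.2 16 0.09
scene 0.7 -0.8 327 0.2
scene 0.7 -0.7 122 0.2
scene 0.7 -0.6 65 0.19
scene 0.7 -0.5 17 0.34
scene 0.7 -0.4 575 0.36
scene 0.7 -0.3 1360 0.37
scene 0.8 -0.4 21 0.19
scene 0.8 -0.3 268 0.19
scene 0.8 -0.0 117 0.09
scene 0.8 0.1 61 0.09
side 0.1 0.6 1231 0.24
side 0.1 0.7 1056 0.29
side 0.2 0.6 1482 0.24
side 0.2 0.7 872 0.27
side 0.3 0.6 1782 0.24
side 0.3 0.7 616 0.25
side 0.4 -0.6 13 0.13
side 0.4 -0.5 188 0.16
side 0.4 -0.4 773 0.16
side 0.4 -0.3 465 0.16
side 0.4 0.6 2150 0.24
side 0.4 0.7 358 0.24
side 0.5 -0.5 480
[... 269 characters left out ...]
.7 -0.3 3949 0.37
side 0.7 0.7 1136 0.15
side 0.8 -0.5 41 0.12
side 0.8 -0.4 1007 0.19
side 0.8 -0.3 1167 0.19
side 0.8 -0.0 325 0.09
side 0.8 0.1 112 0.09
side 0.8 0.7 373 0.12
{'K': array([[309.70691629,   0.        , 318.28799512],
       [  0.        , 309.70691629, 200.40409919],
       [  0.        ,   0.        ,   1.        ]]), 'tool_from_camera': array([[-4.99550659e-04, -9.47856964e-01, -3.18695663e-01,
         8.13626048e-02],
       [ 9.99999852e-01, -4.05117436e-04, -3.62594208e-04,
        -1.98730948e-03],
       [ 2.14578275e-04, -3.18695797e-01,  9.47857026e-01,
        -1.42449055e-01],
       [ 0.00000000e+00,  0.00000000e+00,  0.00000000e+00,
         1.00000000e+00]])}
```

Request:
arm_command(deltas="0.2 0.9 0.35 0; 0.2 0.9 0.35 0; 0.2 0.9 0.35 0; 0.2 0.9 0.35 0; 0.4 0.9 0 0; 0.4 0.9 0 0; 0.4 0.9 0 0; 0.4 0.9 0 0", jaw=0.8, newtons=40)

```text
t: 2.2
tcp_pos: [0.3863, -0.2586, 0.3026]
tcp_rot: [0.0, 0.98, 0.201, 0.0]
force: [1.1, 0.5, -0.5]
grip_width: 0.0684
grip_force: 0.0
```

Request:
arm_command(deltas="0.2 0.95 0 0; 0.2 0.95 0 0; 0.2 0.95 0 0; 0.2 0.95 0 0; 0.2 0.95 0 0; 0.2 0.95 -0.2 0; 0.2 0.95 -0.2 2.6; 0.2 0.95 -0.2 2.7")

```text
t: 3.0
tcp_pos: [0.466, 0.1215, 0.2723]
tcp_rot: [0.0, 0.969, 0.247, 0.001]
force: [1.7, -0.7, 0.5]
grip_width: 0.0681
grip_force: 0.0
```

Request:
arm_command(deltas="0.04 0.5 -0.6 0; 0.04 0.5 -0.6 0; 0.04 0.5 -0.6 0; 0.04 0.57 -0.94 0; 0 0 0 0; 0 0 0 0")

```text
t: 3.6
tcp_pos: [0.4731, 0.2206, 0.1388]
tcp_rot: [0.0, 0.969, 0.247, -0.001]
force: [0.6, -0.1, -0.6]
grip_width: 0.0681
grip_force: 0.0
```

```bash
cat >> h.py <<'E'
def wpose():
    s=sensors.observe(); q=s["tcp_rot"]; M=np.eye(4); M[:3,:3]=R.from_quat([q[1],q[2],q[3],q[0]]).as_matrix(); M[:3,3]=s["tcp_pos"]; return M
def wrist(name):
    M=wpose(); im,d=vision.capture("wrist"); cv2.imwrite(f"pics/{name}.png",im); np.savez(name,M=M,d=d); return im,d,M
def wz(M,px,z):
    p=vision.camera_params("wrist");K=np.array(p["K"]);T=M@np.array(p["tool_from_camera"])
    px=np.atleast_2d(px).astype(float); a=(px-K[:2,2])/K[0,0]; r=np.hypot(*a.T)+1e-9
    ray=np.c_[a*(np.sin(r)/r)[:,None],np.cos(r)]@T[:3,:3].T
    return T[:3,3]+ray*((z-T[2,3])/ray[:,2])[:,None]
def wproj(M,P):
    p=vision.camera_params("wrist");K=np.array(p["K"]);T=np.linalg.inv(M@np.array(p["tool_from_camera"]))
    q=np.atleast_2d(P)@T[:3,:3].T+T[:3,3]; n=np.hypot(q[:,0],q[:,1]); th=np.arctan2(n,q[:,2])
    return K[:2,2]+K[0,0]*q[:,:2]*(th/n)[:,None]
E
python3 - <<'E'
from h import *
im,d,M=wrist("w1"); print(M.round(3))
B,G,Rr=[im[...,i].astype(int) for i in range(3)]
lab=(Rr>130)&(G>110)&(B<90); v,u=np.nonzero(lab)
P=wz(M,np.c_[u,v],.005); k=np.hypot(P[:,0]-.5095,P[:,1]-.2445)<.04; P=P[k]
print("label",k.sum(),P.mean(0).round(4),cv2.minAreaRect((P[:,:2]*1000).astype(np.float32)))
c=wproj(M,[[.474,.225,.025],[.51,.2445,.005]]); print(c.round())
E
```

```text
[[ 0.878  0.478 -0.002  0.473]
 [ 0.478 -0.878 -0.001  0.221]
 [-0.002 -0.    -1.     0.139]
 [ 0.     0.     0.     1.   ]]
label 645 [0.5067 0.2461 0.005 ] ((506.618408203125, 246.1262969970703), (21.891281127929688, 22.565858840942383), 28.42925262451172)
[[317. 192.]
 [317. 142.]]
```

View pics/w1.png

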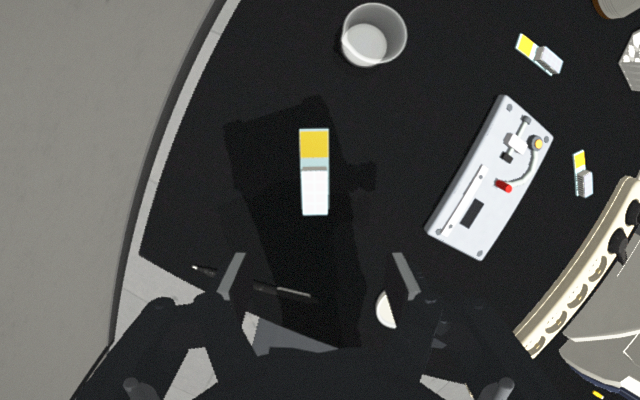

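The slide sits upright in the wrist view: label at (314,144), box spanning (302–327, 168–215). The holder is on the right at about (490,180), with the red post at (504,187).

```bash
python3 - <<'E'
from h import *
f=np.load("w1.npz");M=f["M"];im=cv2.imread("pics/w1.png").astype(int)
w=(im.min(2)>170); w[:160]=0;w[222:]=0;w[:,:290]=0;w[:,340:]=0
v,u=np.nonzero(w);P=wz(M,np.c_[u,v],.025);r=cv2.minAreaRect((P[:,:2]*1000).astype(np.float32));print(r,w.sum(),u.min(),u.max(),v.min(),v.max())
print(f["d"][180:210:10,315], M[:3,3])
E
```

```text
((476.2326965332031, 228.84921264648438), (48.79903030395508, 22.33057403564453), 29.015138626098633) 1368 301 327 160 214
[0.26391548 0.26759592 0.27011263] [0.47309756 0.22055413 0.13881258]
```

Request:
arm_command(deltas="-0.02 0.11 -0.5 0; 0 0 -0.5 0; 0 0 -0.4 0; 0 0 -0.3 0; 0 0 -0.2 0; 0 0 -0.14 0; 0 0 0 0; 0 0 0 0", jaw=0.6)

```text
t: 4.45
tcp_pos: [0.4732, 0.226, 0.0382]
tcp_rot: [-0.0, 0.969, 0.246, 0.001]
force: [0.3, 1.0, 0.4]
grip_width: 0.0513
grip_force: 0.0
```

Request:
arm_command(deltas="-0.02 0 -0.12 0; 0 0 0 0; 0 0 0 0")

```text
t: 4.75
tcp_pos: [0.4716, 0.226, 0.0315]
tcp_rot: [0.0, 0.969, 0.246, -0.0]
force: [-0.9, -0.3, 0.3]
grip_width: 0.0514
grip_force: 0.0
```

Request:
arm_command(deltas="0 0 0 0; 0 0 0 0; 0 0 0 0; 0 0 0 0; 0 0 0 0; 0 0 0 0; 0 0 0 0", jaw=0, newtons=40)

```text
t: 5.45
tcp_pos: [0.4717, 0.226, 0.0315]
tcp_rot: [-0.0, 0.969, 0.246, -0.0]
force: [0.6, -0.4, 0.0]
grip_width: -0.0002
grip_force: 0.0
```

```bash
python3 - <<'E'
from h import *
im,d,M=wrist("w2")
b,_=vision.capture("side"); cv2.imwrite("pics/s2.png",b)
x=cv2.resize(b[130:260,270:450],(780,563),interpolation=2)
cv2.imwrite("pics/v2.png",np.vstack([cv2.resize(im[100:400,120:520],(533,400)),cv2.resize(b[140:260,280:440],(533,400))])[:800][:, :])
im2=np.hstack([cv2.resize(im[100:400,120:520],(400,300)),cv2.resize(b[140:260,280:440],(400,300))]);cv2.imwrite("pics/v2.png",im2)
E
```

```text
(no output)
```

View pics/v2.png

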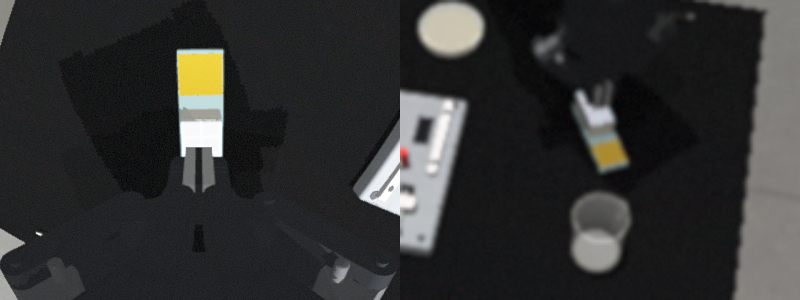

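```bash
python3 - <<'E'
from h import *
f=np.load("w2.npz");M=f["M"];im=cv2.imread("pics/w2.png").astype(int)
lab=(im[...,2]>130)&(im[...,1]>110)&(im[...,0]<90);v,u=np.nonzero(lab)
P=wz(M,np.c_[u,v],.005);k=np.hypot(P[:,0]-.5095,P[:,1]-.2445)<.06;P=P[k];print(cv2.minAreaRect((P[:,:2]*1000).astype(np.float32)),u[k].min(),u[k].max(),v[k].min(),v[k].max())
d=f["d"]
print(d[200:290:10,315:330:5].round(3))
X=M[:3,3]
for z in(.0095,.025,.03): print(wproj(M,[[X[0],X[1],z]]))
E
```

```text
((506.47125244140625, 246.09365844726562), (23.17322540283203, 23.857614517211914), 28.611604690551758) 299 341 154 194
[[0.177 0.177 0.178]
 [0.177 0.176 0.175]
 [0.161 0.162 0.161]
 [0.162 0.162 0.161]
 [0.164 0.163 0.164]
 [0.15  0.151 0.152]
 [0.142 0.142 0.14 ]
 [0.133 0.134 0.132]
 [0.125 0.126 0.125]]
[[321.87038963 242.55098875]]
[[322.16168416 255.11607583]]
[[322.26521676 259.61206191]]
```

```bash
python3 - <<'E'
from h import *
f=np.load("w2.npz");M=f["M"];d=f["d"]
p=vision.camera_params("wrist");T=M@np.array(p["tool_from_camera"]);K=p["K"]
for u in(305,312,318,325,332):
  for v in range(205,275,5):
    a=(np.array([u,v])-K[:2,2])/K[0,0];r=np.hypot(*a);ray=np.r_[a*np.sin(r)/r,np.cos(r)];ray/=ray[2]
    X=T[:3,:3]@(ray*d[v,u])+T[:3,3]
    s=np.array([np.cos(.4985),np.sin(.4985)]);e=X[:2]-M[:2,3]
    if u in(312,318): print(u,v,X.round(4),"along",(e@s*1e3).round(1))
for u in(305,335):
  print([ (v) for v in range(200,300,5) ], d[200:300:5,u].round(3))
E
```

```text
312 205 [0.4884 0.2416 0.0057] along 22.2
312 210 [0.4865 0.2405 0.0081] along 20.0
312 215 [0.4867 0.2405 0.0163] along 20.2
312 220 [0.4873 0.2406 0.0248] along 20.7
312 225 [0.4851 0.2394 0.0257] along 18.2
312 230 [0.4828 0.2381 0.0261] along 15.6
312 235 [0.4798 0.2366 0.025 ] along 12.2
312 240 [0.4778 0.2355 0.0264] along 9.9
312 245 [0.4753 0.2341 0.0267] along 7.1
312 250 [0.4781 0.2354 0.0383] along 10.2
312 255 [0.4789 0.2357 0.045 ] along 11.0
312 260 [0.4786 0.2354 0.049 ] along 10.6
312 265 [0.4785 0.2353 0.0534] along 10.5
312 270 [0.479  0.2355 0.0587] along 11.0
318 205 [0.4899 0.2385 0.0051] along 22.0
318 210 [0.488  0.2374 0.0075] along 19.8
318 215 [0.4882 0.2375 0.0161] along 20.1
318 220 [0.4888 0.2378 0.025 ] along 20.8
318 225 [0.4869 0.2368 0.0264] along 18.5
318 230 [0.4837 0.2351 0.0247] along 14.9
318 235 [0.4816 0.2339 0.0258] along 12.5
318 240 [0.479  0.2326 0.0259] along 9.6
318 245 [0.4763 0.2311 0.0256] along 6.5
318 250 [0.4798 0.2329 0.0389] along 10.5
318 255 [0.48   0.2331 0.0445] along 10.7
318 260 [0.4796 0.2328 0.0484] along 10.2
318 265 [0.48   0.233  0.0538] along 10.7
318 270 [0.48   0.233  0.0582] along 10.7
[200, 205, 210, 215, 220, 225, 230, 235, 240, 245, 250, 255, 260, 265, 270, 275, 280, 285, 290, 295] [0.178 0.178 0.177 0.171 0.161 0.162 0.162 0.163 0.164 0.165 0.15  0.146
 0.141 0.136 0.132 0.129 0.127 0.12  0.117 0.114]
[200, 205, 210, 215, 220, 225, 230, 235, 240, 245, 250, 255, 260, 265, 270, 275, 280, 285, 290, 295] [0.177 0.179 0.176 0.169 0.16  0.159 0.16  0.163 0.163 0.164 0.165 0.167
 0.149 0.145 0.14  0.136 0.132 0.12  0.114 0.113]
```

The fingers shut with the box top untouched. Depth puts the fingertips at about z=0.036 with the TCP at 0.0315, so they stand higher than stated. The xy position is right: the box's front end is at +20.5 mm and the slide has not moved. I will open and go lower in guarded steps.

Request:
arm_command(deltas="0 0 0 0; 0 0 0 0; 0 0 0 0; 0 0 0 0; 0 0 -0.12 0; 0 0 -0.12 0; 0 0 0 0", jaw=0.55)

```text
t: 6.25
tcp_pos: [0.4711, 0.2257, 0.0185]
tcp_rot: [0.0, 0.969, 0.246, -0.001]
force: [0.4, 0.9, -0.8]
grip_width: 0.047
grip_force: 0.0
```

```bash
python3 - <<'E'
from h import *
im,d,M=wrist("w3");print(M[:3,3].round(4), sensors.observe()["force"].round(2))
p=vision.camera_params("wrist");T=M@np.array(p["tool_from_camera"]);K=np.array(p["K"])
v,u=np.mgrid[:400,:640];a=(np.stack([u,v],-1)-K[:2,2])/K[0,0];r=np.linalg.norm(a,axis=-1)+1e-9
ray=np.concatenate([a*(np.sin(r)/r)[...,None],np.cos(r)[...,None]],-1);ray/=ray[...,2:]
W=(ray*d[...,None])@T[:3,:3].T+T[:3,3]
L=(W-M[:3,3])@M[:3,:3]   # tool coordinates
ok=(d>.05)
for s in(-1,1):
  m=ok&(abs(L[...,0]-8)<1e9)&(L[...,1]*s>.01)&(L[...,1]*s<.06)&(L[...,0]>-.01)&(L[...,0]<.02)&(W[...,2]>.028)
  q=L[m]; 
  if len(q): print(s,len(q),"tool z max pct",np.percentile(q[:,2],[50,90,97,100]).round(4),"y",np.percentile(q[:,1],[3,50,97]).round(4))
x=np.hstack([cv2.resize(im[100:400,120:520],(533,400))]);cv2.imwrite("pics/v3.png",x)
E
```

```text
[0.4711 0.2257 0.0185] [0.24 0.13 0.49]
-1 14368 tool z max pct [-0.0756 -0.0401 -0.021  -0.0096] y [-0.0585 -0.0371 -0.012 ]
1 14357 tool z max pct [-0.0754 -0.0402 -0.0209 -0.0095] y [0.012  0.0409 0.0579]
```

View pics/v3.png

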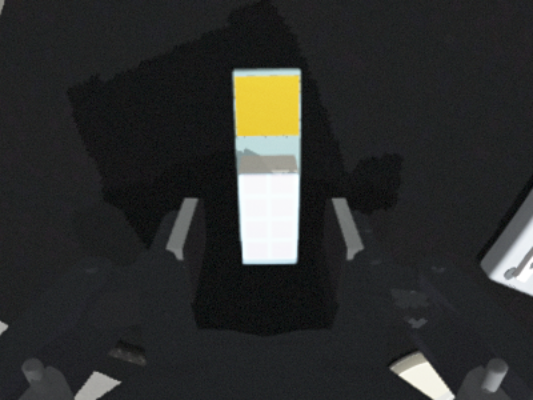

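```bash
python3 - <<'E'
from h import *
f=np.load("w3.npz");M=f["M"];d=f["d"]
p=vision.camera_params("wrist");T=np.array(p["tool_from_camera"]);K=p["K"]
for u in(263,376):
  for v in range(240,275,3):
    a=(np.array([u,v])-K[:2,2])/K[0,0];r=np.hypot(*a);ray=np.r_[a*np.sin(r)/r,np.cos(r)];ray/=ray[2]
    X=T[:3,:3]@(ray*d[v,u])+T[:3,3]; print(u,v,(X*1e3).round(1), "world z",(M[2,3]-X[2]).round(4))
E
```

```text
263 240 [  3.4 -34.2  17.9] world z 0.0005
263 243 [  1.5 -34.3  17.8] world z 0.0006
263 246 [ -1.  -34.7  18.9] world z -0.0004
263 249 [ 10.2 -29.7  -6.3] world z 0.0248
263 252 [ 11.3 -28.8 -11.6] world z 0.03
263 255 [ 10.9 -28.4 -13.9] world z 0.0323
263 258 [ 11.1 -27.9 -17.2] world z 0.0357
263 261 [ 10.1 -27.8 -18.3] world z 0.0368
263 264 [ 10.7 -27.1 -22.1] world z 0.0406
263 267 [ 10.4 -26.8 -24.1] world z 0.0426
263 270 [ 10.5 -26.4 -26.9] world z 0.0453
263 273 [ 10.5 -26.  -29.4] world z 0.0479
376 240 [ 3.3 31.4 18. ] world z 0.0004
376 243 [ 1.3 31.6 18.2] world z 0.0003
376 246 [-0.1 31.5 17. ] world z 0.0014
376 249 [10.6 26.5 -7.3] world z 0.0257
376 252 [ 10.5  26.1 -10.2] world z 0.0286
376 255 [ 10.1  25.7 -12.6] world z 0.0311
376 258 [ 10.7  25.  -16.5] world z 0.0349
376 261 [ 10.3  24.6 -18.7] world z 0.0372
376 264 [ 10.7  24.  -22.2] world z 0.0407
376 267 [ 11.1  23.4 -25.5] world z 0.044
376 270 [ 10.5  23.2 -27. ] world z 0.0455
376 273 [ 11.2  22.6 -30.6] world z 0.049
```

Request:
arm_command(deltas="0 0 -0.14 0; 0 0 -0.13 0; 0 0 0 0; 0 0 0 0")

```text
t: 6.7
tcp_pos: [0.4715, 0.2259, 0.0057]
tcp_rot: [0.0, 0.969, 0.246, -0.0]
force: [0.6, -0.3, 0.7]
grip_width: 0.0466
grip_force: 0.0
```

Request:
arm_command(deltas="0 0 0 0; 0 0 0 0; 0 0 0 0; 0 0 0 0; 0 0 0 0; 0 0 0 0", jaw=0, newtons=40)

```text
t: 7.3
tcp_pos: [0.4718, 0.226, 0.0063]
tcp_rot: [-0.0, 0.969, 0.246, 0.0]
force: [-1.0, 0.2, 5.3]
grip_width: 0.0214
grip_force: 39.9
```

Request:
arm_command(deltas="0 0 0.1 0; 0 0 0.4 0; 0 0 0.7 0; 0 0 0.7 0; 0 0 0 0")

```text
t: 7.8
tcp_pos: [0.4736, 0.2272, 0.105]
tcp_rot: [-0.001, 0.969, 0.246, 0.003]
force: [0.4, 0.3, -0.5]
grip_width: 0.021
grip_force: 39.2
```

Request:
arm_command(deltas="0 -0.4 0 -4; 0 -0.6 0 -6; 0 -0.6 0 -6; 0 -0.6 0 -6; 0 -0.5 0 -4.7; 0 0 0 0; 0 0 0 0; 0 0 0 0")

```text
t: 8.6
tcp_pos: [0.4714, 0.0916, 0.1006]
tcp_rot: [-0.0, 1.0, 0.016, -0.0]
force: [-0.3, 0.6, -0.5]
grip_width: 0.0214
grip_force: 39.2
```

```bash
python3 - <<'E'
from h import *
im,d,M=wrist("w4");print(M.round(4), sensors.observe()["force"].round(2))
cv2.imwrite("pics/v4.png",cv2.resize(im[0:300,120:520],(800,600)))
s,ds=vision.capture("side");cv2.imwrite("pics/s4.png",s);np.save("s4.npy",ds)
E
```

```text
[[ 9.995e-01  3.240e-02 -6.000e-04  4.714e-01]
 [ 3.240e-02 -9.995e-01  3.000e-04  9.160e-02]
 [-6.000e-04 -4.000e-04 -1.000e+00  1.006e-01]
 [ 0.000e+00  0.000e+00  0.000e+00  1.000e+00]] [-0.04  0.33 -0.45]
```

View pics/v4.png

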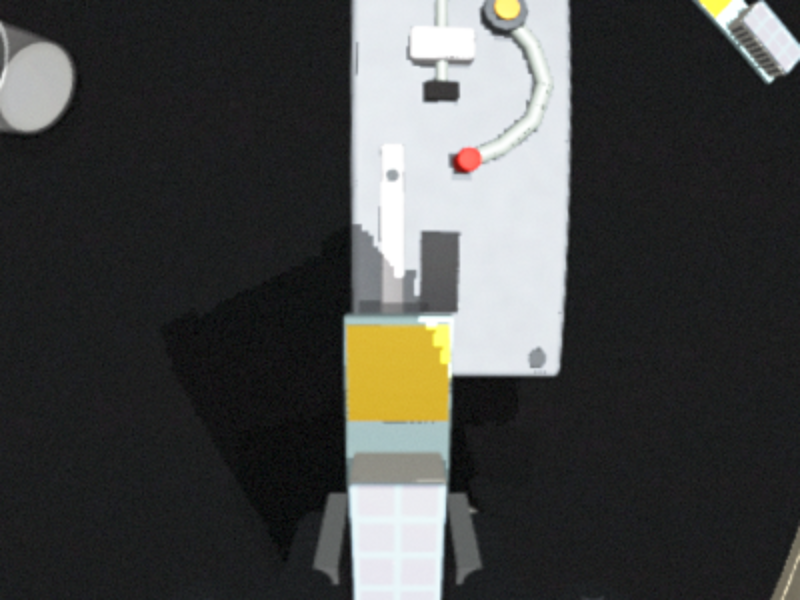

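The wrist view shows the rail at crop (382–403, from 145 down), the red post at (468,158), the black buffer's front face at y≈101, and the held slide's end at y≈315, spanning x 345–452. Crop scale is 2, offset (120,0).

```bash
python3 - <<'E'
from h import *
f=np.load("w4.npz");M=f["M"]
c=lambda X,Y:(120+X/2,Y/2)
def show(n,X,Y,z): print(n,(wz(M,c(X,Y),z)[0]*1e3).round(1))
for n,X,Y,z in [("plate L far",353,10,.018),("plate L near",353,370,.018),("plate R far",570,30,.018),("plate R near",560,372,.018),("near end",460,376,.018),("near end R",555,376,.018),
 ("rail face far",404,150,.023),("rail face mid",404,275,.023),("rail end",392,145,.023),("post top",468,158,.040),("buffer face low",441,102,.019),("buffer top front",441,92,.025),("stop face low",441,63,.018),("pin",506,8,.026)]: show(n,X,Y,z)
zs=.1006-.0063
for n,X,Y in [("slide end L",345,315),("slide end R",453,316),("slide L near",348,460),("slide R near",449,460)]: show(n,X,Y,zs+.005)
for n,X,Y in [("box L",349,482),("box R",446,482)]: show(n,X,Y,zs+.025)
# automated edges
im=cv2.imread("pics/w4.png").astype(int)
r=(im[...,2]>150)&(im[...,1]<90)&(im[...,0]<90);r[:, :300]=0;r[:,400:]=0;r[120:]=0;v,u=np.nonzero(r);print("red",u.mean(),v.mean(),v.min(),v.max(),u.min(),u.max())
print("buffer col",im[40:56,340].sum(1)); 
E
```

```text
plate L far [622.9 113.7  18. ]
plate L near [488.1 110.3  18. ]
plate R far [620.9  34.8  18. ]
plate R near [490.1  30.7  18. ]
near end [487.   69.7  18. ]
near end R [488.4  32.5  18. ]
rail face far [569.8  93.8  23. ]
rail face mid [525.2  92.4  23. ]
rail end [571.4  98.1  23. ]
post top [566.8  73.3  40. ]
buffer face low [588.3  81.3  19. ]
buffer top front [591.   81.8  25. ]
stop face low [603.2  81.7  18. ]
pin [624.   60.1  26. ]
slide end L [524.6 107.1  99.3]
slide end R [525.2  81.6  99.3]
slide L near [487.4 106.1  99.3]
slide R near [488.2  80.4  99.3]
box L [491.  104.4 119.3]
box R [491.7  82.9 119.3]
red 351.17391304347825 81.21739130434783 75 85 348 359
buffer col [396 196 178 190 186 176 170 190 158 156 410 664 710 706 701 698]
```

Request:
arm_command(deltas="0.3 0.005 0 0; 0.5 0.005 0 0; 0.31 0.005 -0.2 0; 0 0 -0.4 0; 0 0 -0.4 0; 0 0 -0.25 0; 0 0 -0.1 0; 0 0 0 0")

```text
t: 9.5
tcp_pos: [0.5268, 0.0921, 0.033]
tcp_rot: [0.0, 1.0, 0.016, -0.001]
force: [0.7, 0.1, -0.4]
grip_width: 0.0211
grip_force: 39.2
```

Request:
arm_command(deltas="0 -0.06 0 0; 0 -0.08 0 0; 0 -0.08 0 0; 0 -0.08 0 0; 0 -0.06 0 0; 0 0 0 0; 0 0 0 0")

```text
t: 10.2
tcp_pos: [0.5273, 0.0739, 0.0335]
tcp_rot: [-0.0, 1.0, 0.016, 0.0]
force: [0.2, 4.4, 0.1]
grip_width: 0.0211
grip_force: 39.4
```

```bash
python3 - <<'E'
from h import *
F=[]
im,d,M=wrist("w5");print(M.round(4), sensors.observe()["force"].round(2),sensors.observe()["wrist_torque"].round(2))
cv2.imwrite("pics/v5.png",cv2.resize(im[0:300,120:520],(800,600)))
E
```

```text
[[ 9.995e-01  3.130e-02  2.000e-04  5.273e-01]
 [ 3.130e-02 -9.995e-01  4.000e-04  7.390e-02]
 [ 3.000e-04 -4.000e-04 -1.000e+00  3.350e-02]
 [ 0.000e+00  0.000e+00  0.000e+00  1.000e+00]] [-0.33  3.62 -0.24] [0.84 0.13 0.14]
```

View pics/v5.png

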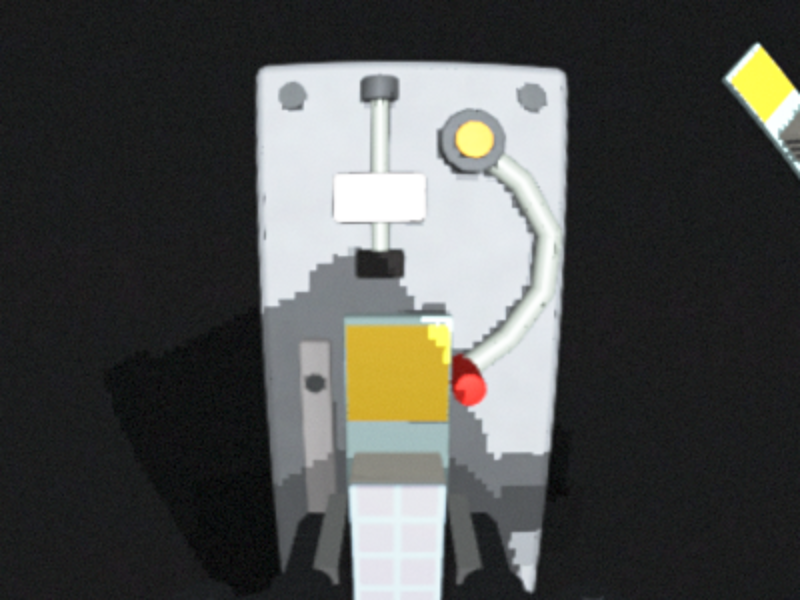

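The slide edge holds the post back at (468,388), and the slide is about 4 mm clear of the rail, not slipped in the grip, and short of the buffer at (380,275). Now I lower it onto the stage.

Request:
arm_command(deltas="0 0 -0.05 0; 0 0 -0.05 0; 0 0 -0.04 0; 0 0 -0.02 0; 0 0 0 0; 0 0 0 0")

```text
t: 10.85
tcp_pos: [0.5271, 0.0737, 0.0253]
tcp_rot: [0.0, 1.0, 0.016, -0.0]
force: [0.0, 2.9, -1.3]
grip_width: 0.0213
grip_force: 39.2
```

Request:
arm_command(deltas="0 0 -0.01 0; 0 0 -0.01 0; 0 0 0 0; 0 0 0 0")

```text
t: 11.25
tcp_pos: [0.5272, 0.0737, 0.0245]
tcp_rot: [-0.0, 1.0, 0.016, 0.0]
force: [0.5, 4.9, -0.1]
grip_width: 0.0213
grip_force: 39.4
```

Request:
arm_command(deltas="0 0 -0.01 0; 0 0 -0.005 0; 0 0 0 0; 0 0 0 0")

```text
t: 11.65
tcp_pos: [0.5272, 0.0737, 0.0243]
tcp_rot: [0.0, 1.0, 0.016, 0.0]
force: [-2.8, 2.7, 8.4]
grip_width: 0.0216
grip_force: 40.6
```

Request:
arm_command(deltas="0 0 0.01 0; 0 0 0 0; 0 0 0 0")

```text
t: 11.95
tcp_pos: [0.5272, 0.0737, 0.0243]
tcp_rot: [-0.0, 1.0, 0.016, 0.0]
force: [-0.8, 3.7, 3.2]
grip_width: 0.021
grip_force: 39.9
```

Request:
arm_command(deltas="0 0.02 0 0; 0 0.02 0 0; 0 0.02 0 0; 0 0 0 0; 0 0 0 0")

```text
t: 12.45
tcp_pos: [0.5274, 0.0768, 0.0243]
tcp_rot: [-0.0, 1.0, 0.016, 0.0]
force: [0.1, 0.3, 4.6]
grip_width: 0.0211
grip_force: 40.0
```

Request:
arm_command(deltas="0 0.005 0 0; 0 0.005 0 0; 0 0 0 0; 0 0 0 0")

```text
t: 12.85
tcp_pos: [0.5274, 0.0772, 0.0243]
tcp_rot: [-0.0, 1.0, 0.016, 0.0]
force: [1.6, 1.3, 5.6]
grip_width: 0.0213
grip_force: 40.0
```

Request:
arm_command(deltas="0 0.005 0 0; 0 0.005 0 0; 0 0 0 0; 0 0 0 0")

```text
t: 13.25
tcp_pos: [0.5274, 0.0776, 0.0243]
tcp_rot: [0.0, 1.0, 0.016, 0.0]
force: [0.7, 0.9, 5.1]
grip_width: 0.0213
grip_force: 40.0
```

Request:
arm_command(deltas="0 0.005 0 0; 0 0 0 0; 0 0 0 0")

```text
t: 13.55
tcp_pos: [0.5273, 0.0778, 0.0243]
tcp_rot: [0.0, 1.0, 0.016, 0.0]
force: [0.7, -0.3, 5.5]
grip_width: 0.0211
grip_force: 40.0
```

Request:
arm_command(deltas="0 0.005 0.005 0; 0 0.005 0 0; 0 0 0 0; 0 0 0 0")

```text
t: 13.95
tcp_pos: [0.5272, 0.0782, 0.0243]
tcp_rot: [0.0, 1.0, 0.016, -0.0]
force: [2.4, -0.0, -0.3]
grip_width: 0.0211
grip_force: 39.4
```

Request:
arm_command(deltas="0 0.005 0 0; 0 0 0 0; 0 0 0 0")

```text
t: 14.25
tcp_pos: [0.5272, 0.0782, 0.0243]
tcp_rot: [0.0, 1.0, 0.015, -0.0]
force: [3.3, -1.7, -2.4]
grip_width: 0.021
grip_force: 39.2
```

```bash
python3 - <<'E'
from h import *
im,d,M=wrist("w6");s=sensors.observe();print(M[:3,3].round(4), s["force"].round(2),s["wrist_torque"].round(2))
cv2.imwrite("pics/v6.png",cv2.resize(im[90:290,230:430],(600,600),interpolation=2))
E
```

```text
[0.5272 0.0782 0.0243] [ 2.47 -2.77 -2.17] [-0.63 -0.79  0.18]
```

View pics/v6.png

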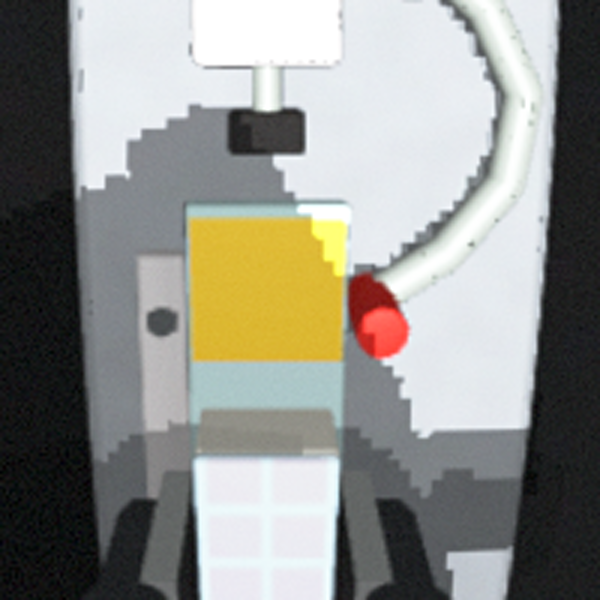

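The slide is flush against the rail and flat on the stage. The post at (380,330) presses on its edge, and about 8 mm remains to the buffer. Now I slide it along the rail.

Request:
arm_command(deltas="0 -0.003 -0.002 0; 0.02 0.0006 0 0; 0.02 0.0006 0 0; 0.02 0.0006 0 0; 0.02 0.0006 0 0; 0.02 0.0006 0 0; 0 0 0 0; 0 0 0 0")

```text
t: 15.1
tcp_pos: [0.5284, 0.0782, 0.0243]
tcp_rot: [0.001, 1.0, 0.016, -0.003]
force: [-10.6, -2.9, 12.9]
grip_width: 0.021
grip_force: 41.4
```

```bash
python3 - <<'E'
from h import *
f=np.load("w6.npz");M=f["M"]
for n,p,z in[("end",(319.3,157.7),.023),("buf low",(319.3,141),.0185),("buf top",(319.3,138),.025),("railend",(283,174.7),.023)]: print(n,(wz(M,p,z)[0]*1e3).round(1))
im,d,M=wrist("w7");s=sensors.observe();print(M.round(4), s["force"].round(2),s["wrist_torque"].round(2))
a=cv2.imread("pics/w6.png")
for q in(a,im): print(q[128:165,318].sum(1).tolist())
for q in(a,im): print(q[165,270:372].sum(1).tolist())
cv2.imwrite("pics/v7.png",np.hstack([cv2.resize(q[90:290,240:420],(396,440),interpolation=2) for q in(a,im)]))
E
```

```text
end [580.6  81.   23. ]
buf low [588.   81.3  18.5]
buf top [590.3  81.4  25. ]
railend [571.9  98.2  23. ]
[[ 0.9995  0.0319 -0.0064  0.5284]
 [ 0.0319 -0.9995 -0.0017  0.0782]
 [-0.0064  0.0015 -1.      0.0243]
 [ 0.      0.      0.      1.    ]] [-10.74  -1.79  12.24] [-0.51  2.1   0.17]
[174, 183, 181, 185, 199, 187, 190, 186, 181, 186, 184, 163, 132, 248, 405, 400, 410, 401, 408, 399, 400, 402, 395, 406, 396, 404, 399, 400, 384, 381, 478, 561, 586, 583, 545, 498, 474]
[764, 560, 287, 185, 188, 169, 153, 140, 138, 139, 120, 109, 102, 108, 88, 132, 290, 374, 412, 402, 401, 409, 399, 400, 405, 407, 402, 397, 390, 383, 465, 563, 584, 575, 507, 477, 469]
[406, 407, 408, 412, 409, 403, 415, 410, 397, 404, 413, 405, 414, 415, 411, 414, 410, 414, 417, 416, 387, 315, 481, 502, 471, 471, 466, 460, 473, 468, 460, 456, 464, 462, 462, 464, 460, 466, 468, 467, 467, 473, 463, 467, 470, 469, 465, 464, 466, 465, 467, 463, 471, 464, 464, 470, 463, 466, 466, 465, 465, 465, 463, 478, 598, 629, 629, 625, 627, 628, 625, 629, 624, 624, 646, 671, 650, 700, 703, 705, 705, 709, 707, 706, 705, 709, 712, 703, 704, 706, 706, 708, 708, 707, 705, 704, 703, 701, 708, 705, 706, 660]
[410, 407, 409, 405, 404, 413, 413, 414, 410, 411, 407, 408, 415, 405, 413, 411, 417, 406, 406, 404, 388, 357, 506, 505, 474, 465, 466, 473, 468, 471, 465, 463, 467, 471, 473, 472, 468, 465, 462, 465, 460, 467, 473, 463, 469, 461, 457, 464, 463, 460, 460, 460, 471, 472, 469, 459, 464, 463, 464, 469, 462, 468, 458, 481, 601, 630, 628, 630, 626, 628, 626, 630, 625, 625, 640, 665, 642, 701, 705, 702, 706, 703, 709, 709, 709, 706, 706, 703, 705, 707, 707, 703, 705, 703, 704, 707, 696, 701, 702, 698, 698, 702]
```

View pics/v7.png

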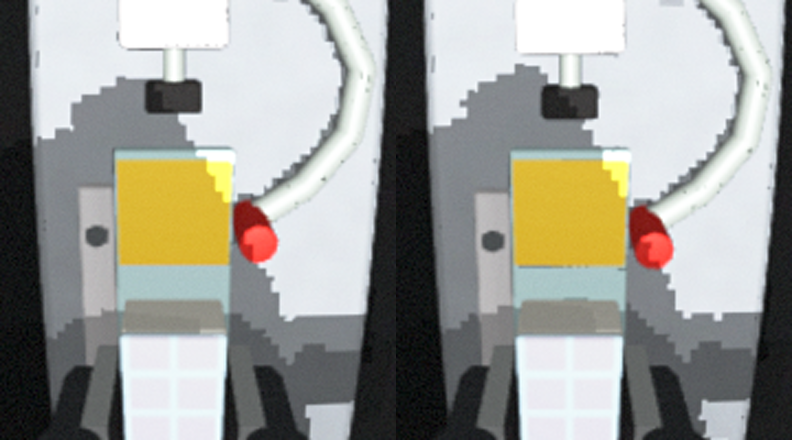

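Request:
arm_command(deltas="-0.01 0 0.003 0; -0.01 0 0.003 0; 0 0 0.002 0; 0 0 0 0; 0 0 0 0")

```text
t: 15.65
tcp_pos: [0.5284, 0.0783, 0.0244]
tcp_rot: [0.001, 1.0, 0.016, -0.002]
force: [-6.9, -3.6, 3.9]
grip_width: 0.021
grip_force: 39.9
```

Request:
arm_command(deltas="0 -0.004 0.003 0; 0 -0.002 0 0; 0 0 0 0; 0 0 0 0")

```text
t: 16.05
tcp_pos: [0.5286, 0.0783, 0.0245]
tcp_rot: [0.0, 1.0, 0.016, -0.002]
force: [-5.6, -1.7, 3.0]
grip_width: 0.0212
grip_force: 39.8
```

Request:
arm_command(deltas="0 -0.006 0.004 0; 0 0 0 0; 0 0 0 0")

```text
t: 16.35
tcp_pos: [0.5304, 0.0783, 0.0249]
tcp_rot: [-0.0, 1.0, 0.016, -0.001]
force: [-2.6, 0.2, -1.1]
grip_width: 0.0213
grip_force: 39.5
```

Request:
arm_command(deltas="0.01 0.0003 -0.002 0; 0.01 0.0003 0 0; 0.01 0.0003 0 0; 0.01 0.0003 0 0; 0 0 0 0; 0 0 0 0")

```text
t: 16.95
tcp_pos: [0.5335, 0.0784, 0.0251]
tcp_rot: [-0.0, 1.0, 0.016, 0.0]
force: [-0.9, 1.4, -1.1]
grip_width: 0.0213
grip_force: 39.5
```

Request:
arm_command(deltas="0 0 -0.006 0; 0 0 -0.004 0; 0 0 0 0; 0 0 0 0")

```text
t: 17.35
tcp_pos: [0.5336, 0.0784, 0.0247]
tcp_rot: [-0.0, 1.0, 0.016, 0.0]
force: [0.0, 1.4, 1.1]
grip_width: 0.0211
grip_force: 39.7
```

Request:
arm_command(deltas="0.01 0.0003 -0.002 0; 0.01 0.0003 0 0; 0 0 0 0; 0 0 0 0")

```text
t: 17.75
tcp_pos: [0.5341, 0.0784, 0.0243]
tcp_rot: [-0.0, 1.0, 0.016, -0.0]
force: [-2.1, 2.5, -0.9]
grip_width: 0.0214
grip_force: 39.6
```

Request:
arm_command(deltas="0.01 0.0003 0 0; 0 0 0 0; 0 0 0 0")

```text
t: 18.05
tcp_pos: [0.5347, 0.0784, 0.0244]
tcp_rot: [-0.0, 1.0, 0.016, 0.0]
force: [-1.0, 1.7, -0.3]
grip_width: 0.0215
grip_force: 39.6
```

Request:
arm_command(deltas="0.01 0.0003 0 0; 0 0 0 0; 0 0 0 0")

```text
t: 18.35
tcp_pos: [0.5354, 0.0784, 0.0245]
tcp_rot: [-0.0, 1.0, 0.016, 0.0]
force: [-1.1, 4.2, -0.3]
grip_width: 0.021
grip_force: 39.5
```

Request:
arm_command(deltas="0.01 0.0003 0 0; 0 0 0 0; 0 0 0 0")

```text
t: 18.65
tcp_pos: [0.5358, 0.0784, 0.0244]
tcp_rot: [-0.0, 1.0, 0.016, 0.0]
force: [-1.1, 3.0, -0.1]
grip_width: 0.0211
grip_force: 39.6
```

Request:
arm_command(deltas="0.01 0.0003 0 0; 0 0 0 0; 0 0 0 0")

```text
t: 18.95
tcp_pos: [0.5362, 0.0783, 0.0244]
tcp_rot: [-0.0, 1.0, 0.016, 0.0]
force: [-1.6, 2.9, -0.3]
grip_width: 0.0211
grip_force: 39.6
```

```bash
python3 - <<'E'
from h import *
im,d,M=wrist("w8");s=sensors.observe();print(M[:3,3].round(4), s["force"].round(2))
print(im[115:165,310].sum(1).tolist()); print(im[115:165,318].sum(1).tolist());print(wz(M,(318,157.7),.023))
E
```

```text
[0.5362 0.0783 0.0244] [-0.71  3.32 -0.54]
[765, 765, 765, 765, 765, 765, 765, 765, 765, 765, 765, 652, 700, 765, 765, 753, 590, 426, 404, 402, 395, 401, 398, 399, 400, 410, 388, 311, 144, 92, 108, 109, 112, 111, 102, 121, 115, 108, 107, 96, 109, 105, 117, 320, 494, 584, 580, 549, 496, 463]
[765, 765, 765, 765, 765, 765, 765, 765, 765, 765, 765, 765, 765, 765, 765, 752, 671, 728, 763, 760, 759, 762, 763, 715, 645, 628, 599, 467, 453, 458, 404, 276, 124, 107, 104, 99, 107, 113, 119, 99, 103, 105, 132, 328, 498, 580, 579, 528, 494, 464]
[[0.58963176 0.08181449 0.023     ]]
```

Request:
arm_command(deltas="0.01 0.0003 0 0; 0 0 0 0; 0 0 0 0")

```text
t: 19.3
tcp_pos: [0.5367, 0.0783, 0.0244]
tcp_rot: [-0.0, 1.0, 0.016, -0.0]
force: [-0.4, 3.1, 0.2]
grip_width: 0.0215
grip_force: 39.6
```

Request:
arm_command(deltas="0.01 0.0003 0 0; 0 0 0 0; 0 0 0 0")

```text
t: 19.6
tcp_pos: [0.5367, 0.0783, 0.0244]
tcp_rot: [0.0, 1.0, 0.016, -0.0]
force: [-3.2, 4.0, 1.3]
grip_width: 0.021
grip_force: 39.7
```

Request:
arm_command(deltas="0.006 0.0002 0 0; 0 0 0 0; 0 0 0 0")

```text
t: 19.9
tcp_pos: [0.5367, 0.0782, 0.0243]
tcp_rot: [0.0, 1.0, 0.016, -0.001]
force: [-4.8, 2.7, 1.2]
grip_width: 0.0211
grip_force: 39.8
```

Request:
arm_command(deltas="-0.01 0.004 0 0; 0 0.003 0 0; 0 0 0 0; 0 0 0 0")

```text
t: 20.3
tcp_pos: [0.5367, 0.0784, 0.0243]
tcp_rot: [0.0, 1.0, 0.016, -0.0]
force: [-4.1, 2.2, 1.0]
grip_width: 0.0211
grip_force: 39.7
```

Request:
arm_command(deltas="-0.004 0.006 0 0; 0 0.003 0 0; 0 0 0 0; 0 0 0 0")

```text
t: 20.7
tcp_pos: [0.5367, 0.0785, 0.0244]
tcp_rot: [0.0, 1.0, 0.015, -0.0]
force: [-2.7, -1.5, -0.2]
grip_width: 0.0212
grip_force: 39.6
```

Request:
arm_command(deltas="0 0 0 0; 0 0 0 0; 0 0 0 0; 0 0 0 0", jaw=0.45)

```text
t: 21.1
tcp_pos: [0.5371, 0.0792, 0.0245]
tcp_rot: [-0.0, 1.0, 0.016, 0.0]
force: [-0.4, -0.5, -0.0]
grip_width: 0.0385
grip_force: 0.0
```

Request:
arm_command(deltas="0 0 0.1 0; 0 0 0.3 0; 0 0 0.5 0; 0 0 0.6 0; 0 0 0.5 0; -0.5 0 0 0; -0.6 0 0 0; 0 0 0 0")

```text
t: 21.9
tcp_pos: [0.4781, 0.0787, 0.1249]
tcp_rot: [0.0, 1.0, 0.016, -0.001]
force: [-0.1, 0.6, -0.3]
grip_width: 0.0386
grip_force: 0.0
```

```bash
python3 - <<'E'
from h import *
im,d,M=wrist("w9");s=sensors.observe();print(s["t"],M[:3,3].round(4), s["force"].round(2))
cv2.imwrite("pics/v9.png",cv2.resize(im[20:260,200:440],(600,600),interpolation=2))
E
```

```text
21.95 [0.4781 0.0787 0.1249] [-0.17 -0.03  0.15]
```

View pics/v9.png

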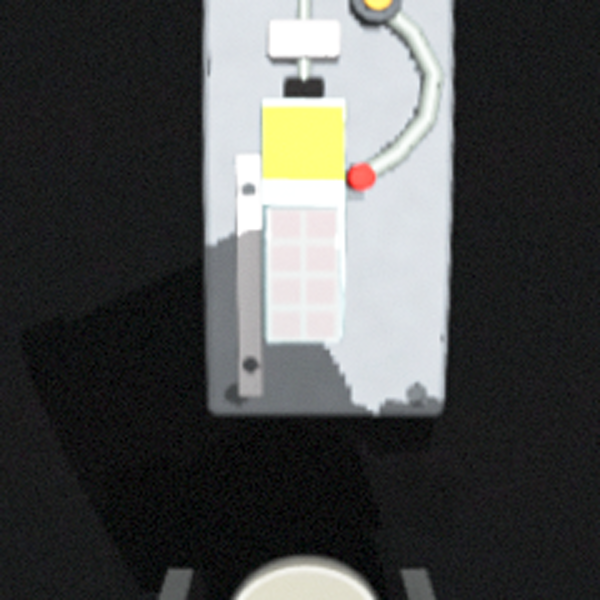

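The slide lies flush along the rail, with its label end against the buffer at (303,97) and the post at (360,176) clamping it. The gripper is clear, so I am handing in.

```bash
python3 -c "
from plant import ticket; print(ticket.close_job())"
```

```text
the job is handed in; nothing more can be done
None
```

I clipped the largest chamber slide into the holder and handed the job in at about 22 s. The final picture shows it flat and flush along the rail with its label end on the buffer, the arm clamping it and the gripper clear; while sliding along the rail it stuck briefly, reaching about 13 N down and 11 N along.

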